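Fit and screw down the lid of a spice grinder

ROBOT

A 6-joint arm with a two-finger parallel gripper is mounted at the origin on the work surface; the furniture and walls round the work are solid. World frame = base frame: x ahead of the robot, y to its left, z up, the work surface at z = 0. Lengths are in m, angles in rad, forces in N, time in s.
With the tool pointing down it reaches from about 0.3 to 0.775 m from the base axis. Payload 14.6 kg.
Tool frame: the origin (TCP) lies at the very end of the fingers, on their centre line; the grasp point (between the pads) lies 19 mm behind it; z points along the fingers, y is the line along which they close (so a half turn about z gives the same grasp; the last joint's range is limited). The gripper opens to 94 mm and grips with 3 to 60 N. Pads are 16 mm wide; open, the fingers measure 119 mm over their backs; the gripper's body (75 mm by 177 mm) begins 78 mm behind the grasp point.
Start: joints at [-0.067, 0.3, 1.521, -0, 1.321, -0.067], TCP at [0.55, -0, 0.205] pointing down, gripper open.
Joint ranges: [-3.03, 3.03], [-0.79, 2.21], [0.23, 2.52], [-1.04, 4.18], [0, 3.07], [-2.55, 2.55]. Speed limits (rad/s): [2.22, 2.22, 2.57, 3.14, 3.14, 3.14].

INTERFACE

Orientations are given as [roll, pitch, yaw] about the fixed x, y, z axes, in that order (R = Rz(yaw) Ry(pitch) Rx(roll)).
In Python, from station import ctrl, cams gives the robot as it stands. The module is installed in compiled form; this text tells all that it offers.
- The arm moves only by the tool arm_command, never from a script. Its argument "plan" is a list that holds one entry, the list of rows, each a list of 7 numbers: the shift along the tool's x, y, z in parts of the range, where 1.0 means 1000 mm, then the turn, a rotation vector about the tool's x, y, z in parts of the range, where 1.0 means pi/2 rad, then the closure, from -1 (fully open) to 1 (shut). A call has 1 to 12 rows; each row is the pose to reach, as a shift and turn from the pose commanded when the call began, along the tool's axes at that moment; what a row does not reach only later rows make up. A row lasts 1/10 s, in which the tool goes at most 50 mm and 8.59 degrees, less where a joint would pass 70% of its speed; a pose out of reach is approached as far as the arm can. A call with a gripper value outside its range is refused whole. The fingers move at their own pace and stop on an object; "squeeze" is the grip in N (left out, the last holds). Time passes only in rows, so rows that repeat a pose let the fingers close. It gives the time, the measured TCP pose, the force, the opening and the grip force at its end, in the units of the state.
- ctrl.get_obs(): the state, without advancing time (a new reading comes with each control period).
- cams.camera(name): name is "scene" or "side" or "wrist"; returns (picture, depth): 480x640x3 uint8, blue, green, red; 480x640 float32, m along the optical axis (not along the pixel's ray), 0 where there is no reading.
- cams.camera_info(name): a dict with "fx", "fy", "cx", "cy" (pixels), "world_to_cam" (4x4, takes a point from world to camera coordinates). Camera axes: x right, y down, z forward; pixel columns grow to the right and rows downward; lengths in m; the calibration is good to about 2 mm. A picture is of the moment at which its call begins: read the wrist's pose just before it. camera_info takes no time and is no camera call; for the wrist camera it gives the pose at the moment of the call.
- ctrl.hand_in(): hands the job in; it is judged then, once.
The state is a dict: "time_s": time; "qpos": joint angles; "joint_vel": joint speeds; "tau": joint torques, N m; "ee_pos": TCP position; "eef_rot": TCP orientation; "force": force on the tool from outside, world axes, zero at the start; "moment": the same for the moment, N m; "grip_width": finger opening in m; "grip_force": force on a finger pad.
Only numpy, scipy, OpenCV 4.12 (cv2) and the standard library are available. Lean on these libraries where they do the work, as an engineer would, in place of code of your own. Each camera call takes 0.05 s, during which the arm holds its last target. There are 200 camera calls.

TASK

Close the spice grinder on the worktop: set its white lid with the black grip level on the steel cup, turn it gently backward (anticlockwise seen from above) until you feel it drop into the thread, then screw it forward (clockwise) fully home so that it squeezes the red seal and stays shut. Never force it, neither down nor round, and leave the other things where they stand; let go when it is shut.

Things in the scene. Friction and masses are not known exactly. Their poses are not given: they have to be found in the camera images.
- lid: The grinder's lid, loose, the right way up: a white round skirt 79 mm across and 22 mm high with a black fluted round grip on top (whole lid 51 mm high, about 0.1 kg). Origin: centre of the skirt's lower edge; z is its axis, up. Lid origin relative to cup_rim: 8 mm below when the lugs rest on the tabs, 15.5 mm below once dropped into the gaps onto the seal, about 17.5 mm below when screwed home.
- lid_grip (a point): Centre of the lid's black grip, 37 mm above the lid's origin; the grip is a round knob 53 mm across, standing from 22 to 51 mm above the lid's origin. Pressed down with 3 to 5 N the lid turns, on the tabs and in the thread, with under 0.3 N m; at a rib or stop the moment passes 0.5 N m at once.
- lid_lugs (a point): On the lid's axis, 6 mm above its origin, at the height of four lugs (4 mm thick) that point inward inside the skirt, 90 degrees apart. Where they stand round the lid cannot be seen from above and is not told by its axes.
- grinder: The spice grinder: black motor base 120 mm across, held to the worktop by suction feet, steel band, red start key at its front (-x of its frame); an open steel cup stands in it, at any angle, and does not turn when the lid is screwed. Origin: centre of its underside; z up. To its left a paper towel roll is fixed to the worktop at about x 0.45, y 0.22, under 0.35 m high.
- cup_rim (a point): Centre of the cup's rim, on the grinder's axis, 138 mm above the worktop; z up. The neck below it is 62 mm across and carries the tabs outside. Each tab has a rib at its clockwise end that rises 2.5 mm above the tab: turned clockwise on top of the tabs, the lid jams on the ribs; lugs that come down on the ribs hold it 2.5 mm higher.
- cup_tabs (a point): On the cup's axis, 4 mm below the rim, at the level tops of the thread: four tabs 70 mm across, each about 70 degrees long, with gaps of 18 degrees (11 mm) between, at an angle that is not told. The lid's skirt passes over them with 1.4 mm clearance all round. From wherever the lugs come down, turning the lid anticlockwise brings them to the gaps within 85 degrees, and it drops 7 mm.
- seal (a joint): Squeeze of the red seal ring on the rim, m: 0 = free (4 mm proud of the rim), 0.004 = flat; a spring, 3.8 N per mm, about 0.002 with the lid home. Under the tabs, clockwise, slopes draw the lid down over 60 degrees, then 15 degrees level to a stop about 72 degrees after the drop; friction holds it.
- mug_1: Bystander: white mug with blue stripes, 97 mm high. Origin: centre of its underside.
- spice_jar_a: Bystander: round spice jar with a red cap, 106 mm high. Origin: centre of its underside.
- spice_jar_b: Bystander: round spice jar with a black cap, 107 mm high. Origin: centre of its underside.
- bottle: Bystander: pale green bottle with an orange cap, 61 mm across, 199 mm high. Origin: centre of its underside.
- pepper_mill: Bystander: small grey mill, 44 mm across, 90 mm high. Origin: centre of its underside.
- chilli: Bystander: glass jar with a yellow lid, 94 mm across, 140 mm high. Origin: centre of its underside.
- fork: Bystander: steel fork, 194 mm long, lying flat. Origin: centre of its underside.
There are look-alikes about, which are no part of the job. Of the things that look like the lid, take the one that is nearest to the robot's base at the start.

How it is judged:
On the way, in this order (a step that is already met when the one before it is completed fails the run):
1. the lid has dropped, centred and level, into the thread entries of the cup (horizontal distance between lid and cup_rim below 0.004 m and z of lid in the frame of cup_rim below -0.0125 m and angle between lid's own z axis and vertical below 0.08 rad), for 0.1 s.
2. the lid is screwed home and squeezes the seal by more than 1.5 mm, with the robot no longer touching it (value of joint seal above 0.0015 m and contact force between each of the arm, the fingers and lid below 0.5 N), for 0.2 s.
At the end, for the whole second after the job is handed in: The lid sits on the grinder's cup, centred within 3 mm, level within 0.05 rad, at rest, screwed down so that it keeps the seal squeezed by more than 1.5 mm with nothing touching it (value of joint seal above 0.0015 m and horizontal distance between lid and cup_rim below 0.003 m and angle between lid's own z axis and vertical below 0.05 rad and linear speed of lid below 0.01 m/s).
It fails at once if the lid is forced: it bears on the grinder with more than 60 N in all (contact force between lid and grinder above 60 N).
It fails at once if another thing on the worktop is shifted by more than 30 mm (distance of any of mug_1, spice_jar_a, spice_jar_b, bottle, pepper_mill, chilli, fork from where it was at the start of the episode above 0.03 m).
It also fails if it takes over 72 s, if anything falls off the work surface, if the arm or the gripper's body presses on something with over 40 N, if the wrist force passes 120 N, or if a joint passes its speed limit or range.

## Working session

There is one attempt and no reset: what is moved stays moved. The work goes in short steps, Python scripts to look and compute and a tool call to move; the robot and the scene stay as the last step left them, time stands still between calls to the robot, and variables do not carry over. Pictures are saved under pics/ and viewed, at most 10 in all, crops included, and the job is handed in when it is done.

Besides the shell and the picture viewer there is one more tool, called after "Emit:" as name(argument=value, ...), one argument or row to a line, values as JSON. arm_command: Moves the arm, as the interface text tells. Its arguments: {"type":"object","properties":{"plan":{"type":"array"},"squeeze":{"type":"number"}},"required":["plan"]}

```bash
mkdir -p pics
cat > h.py <<'E'
import numpy as np, cv2
from station import ctrl, cams
def shot(n):
    i=cams.camera_info(n); p,d=cams.camera(n); return p,d,i
def world(i,u,v,d):
    c=np.stack([(u-i['cx'])/i['fx']*d,(v-i['cy'])/i['fy']*d,d,np.ones_like(d)],-1)
    return (c@np.linalg.inv(i['world_to_cam']).T)[...,:3]
def cloud(d,i):
    v,u=np.mgrid[0:480,0:640]; return world(i,u,v,d.astype(float))
def ray(i,u,v,z):
    M=np.linalg.inv(i['world_to_cam']); r=M[:3,:3]@[(u-i['cx'])/i['fx'],(v-i['cy'])/i['fy'],1]; o=M[:3,3]
    return o+r*(z-o[2])/r[2]
E
python3 - <<'E'
from h import *
o=ctrl.get_obs(); print(o)
ps=[]
for n in ['scene','side']:
    p,d,i=shot(n); np.savez(f'{n}.npz',p=p,d=d,**{k:i[k] for k in i}); ps.append(p)
    print(n,i['fx'],np.linalg.inv(i['world_to_cam'])[:3].round(3).tolist())
    cv2.imwrite(f'pics/{n}.png',p)
E
```

```text
{'time_s': 0.0, 'qpos': array([-6.66284670e-02,  3.00467686e-01,  1.52157959e+00, -4.17495149e-05,
        1.32067040e+00, -6.65640132e-02]), 'joint_vel': array([-1.23823639e-03, -8.22158054e-05,  3.86507736e-05, -1.24165703e-03,
       -4.09263054e-04,  1.40937966e-04]), 'tau': array([-1.53750298e-03, -5.31805658e+01, -3.52735734e+01,  7.07558286e-02,
        2.43994006e-02, -4.79655944e-05]), 'ee_pos': array([ 5.49744775e-01, -1.25314371e-05,  2.04888826e-01]), 'eef_rot': array([-3.14046744e+00, -3.44814187e-05,  1.57074221e+00]), 'force': array([-0.34342068, -0.73904665, -0.24951975]), 'moment': array([-0.00888032,  0.01333292, -0.04248106]), 'grip_force': 0.0, 'grip_width': 0.09387564998653894}
scene 574.3774823450393 [[0.755, -0.471, 0.456, -0.052], [-0.655, -0.529, 0.539, -0.627], [-0.012, -0.706, -0.708, 1.006]]
side 579.6274653555154 [[0.998, -0.003, 0.063, 0.437], [-0.059, -0.39, 0.919, -1.375], [0.022, -0.921, -0.389, 0.714]]
```

View pics/scene.png

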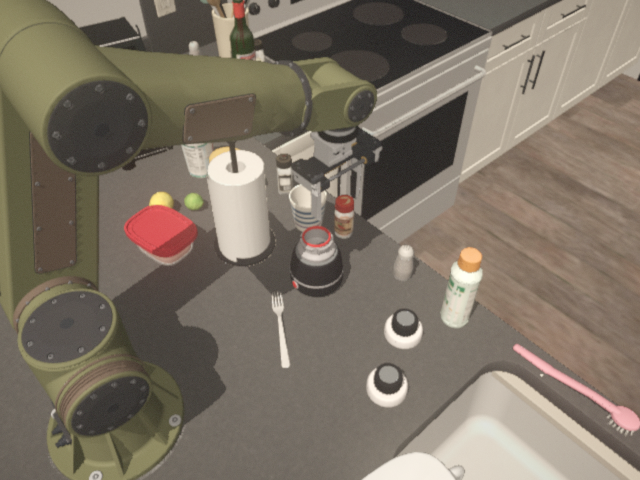

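View pics/side.png

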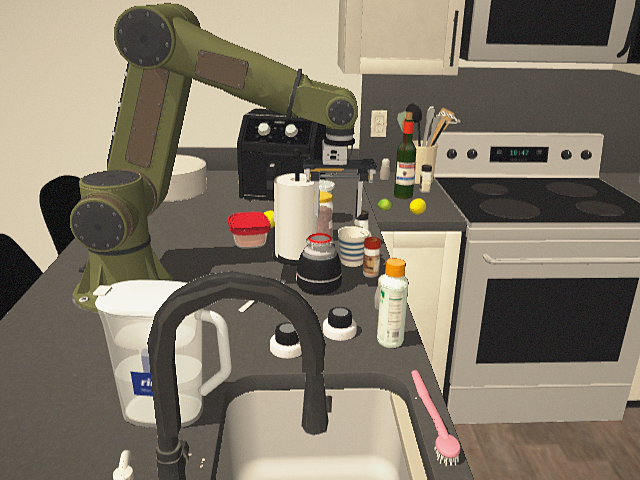

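The scene view shows two lid-like things, at (388,384) and (404,327), and the grinder's red seal ring at (317,237). The side view shows the same lids at (287,340) and (340,323), the ring at (319,239), and a faucet close to them. I'll measure all of these now.

Run:
```python
from h import *
for n,boxes in [('scene',{'A':(360,355,415,410),'B':(380,303,428,352),'ring':(295,222,340,255)}),('side',{'A':(266,317,306,360),'B':(318,300,360,343),'ring':(298,230,342,248)})]:
    f=np.load(n+'.npz'); p,d=f['p'],f['d']; i={k:f[k] for k in f.files}
    P=cloud(d,i)
    for k,(a,b,c,e) in boxes.items():
        s=np.s_[b:e,a:c]; q=P[s]; col=p[s].astype(int); ok=d[s]>0
        if k=='ring':
            m=ok&(col[...,2]>col[...,1]+60)&(q[...,2]>.125)&(q[...,2]<.16)
        else: m=ok&(q[...,2]>.046)&(q[...,2]<.058)
        x=q[m]
        (cx,cy),r=cv2.minEnclosingCircle(x[:,:2].astype(np.float32))
        print(n,k,m.sum(),'c',round(cx,4),round(cy,4),'r',round(r,4),'med',np.median(x,0).round(4))
        if k!='ring':
            m=ok&(q[...,2]>.018)&(q[...,2]<.026)&(col.min(-1)>120); x=q[m]; (cx,cy),r=cv2.minEnclosingCircle(x[:,:2].astype(np.float32)); print('  skirt',m.sum(),cx,cy,r)
        if k=='ring': # ellipse via ray on plane
            mm=(col[...,2]>col[...,1]+60).astype(np.uint8); v,u=np.nonzero(mm)
            R=np.array([ray(i,uu+a,vv+b,.141) for uu,vv in zip(u,v)]); print('  ray',cv2.minEnclosingCircle(R[:,:2].astype(np.float32)))
# obstacles height map near lids
f=np.load('side.npz');P=cloud(f['d'],{k:f[k] for k in f.files}).reshape(-1,3)
for z0,z1 in[(.06,.15),(.15,.25),(.25,.5)]:
    m=(P[:,2]>z0)&(P[:,2]<z1)&(P[:,0]>.2)&(P[:,0]<.9)&(P[:,1]>-.75)&(P[:,1]<.3)
    h=np.histogram2d(P[m,0],P[m,1],bins=[np.arange(.2,.91,.05),np.arange(-.75,.31,.05)])[0]
    print(z0,[(round(.225+.05*a,3),round(-.725+.05*b,3),int(h[a,b])) for a,b in np.argwhere(h>8)])
p=np.load('scene.npz')['p']; cv2.imwrite('pics/crop.png',cv2.resize(p[215:415,270:480],None,fx=3,fy=2.8,interpolation=cv2.INTER_CUBIC)[:600])
```

```text
scene A 570 c 0.4242 -0.2849 r 0.0283 med [ 0.4227 -0.2862  0.0514]
  skirt 443 0.42380139231681824 -0.28545644879341125 0.039623141288757324
scene B 455 c 0.5444 -0.2174 r 0.0286 med [ 0.5429 -0.219   0.0514]
  skirt 366 0.5430271625518799 -0.2184232622385025 0.03991711512207985
scene ring 182 c 0.5074 0.0112 r 0.0329 med [0.5077 0.0085 0.1408]
  ray ((0.5062835216522217, 0.010170139372348785), 0.03183203935623169)
side A 217 c 0.4256 -0.2888 r 0.0282 med [ 0.4229 -0.2933  0.0495]
  skirt 166 0.42136281728744507 -0.2928064167499542 0.0383865162730217
side B 222 c 0.5433 -0.2219 r 0.0284 med [ 0.5448 -0.2242  0.0496]
  skirt 192 0.5459490418434143 -0.22384169697761536 0.0390533022582531
side ring 116 c 0.5075 0.0114 r 0.0348 med [0.5075 0.0164 0.1379]
  ray ((0.5093599557876587, 0.002101330552250147), 0.03515953570604324)
0.06 [(np.float64(0.225), np.float64(-0.725), 278), (np.float64(0.225), np.float64(-0.525), 279), (np.float64(0.275), np.float64(-0.725), 912), (np.float64(0.275), np.float64(-0.675), 125), (np.float64(0.275), np.float64(-0.625), 23), (np.float64(0.275), np.float64(
[... 3569 characters left out ...]
.float64(0.225), 44), (np.float64(0.475), np.float64(-0.725), 1150), (np.float64(0.475), np.float64(-0.675), 27), (np.float64(0.475), np.float64(-0.075), 246), (np.float64(0.475), np.float64(-0.025), 568), (np.float64(0.475), np.float64(0.025), 41), (np.float64(0.475), np.float64(0.175), 13), (np.float64(0.475), np.float64(0.225), 68), (np.float64(0.525), np.float64(-0.075), 558), (np.float64(0.525), np.float64(-0.025), 856), (np.float64(0.525), np.float64(0.025), 72), (np.float64(0.575), np.float64(-0.075), 380), (np.float64(0.575), np.float64(-0.025), 574), (np.float64(0.575), np.float64(0.025), 138), (np.float64(0.625), np.float64(-0.025), 359), (np.float64(0.625), np.float64(0.025), 59)]
```

View pics/crop.png

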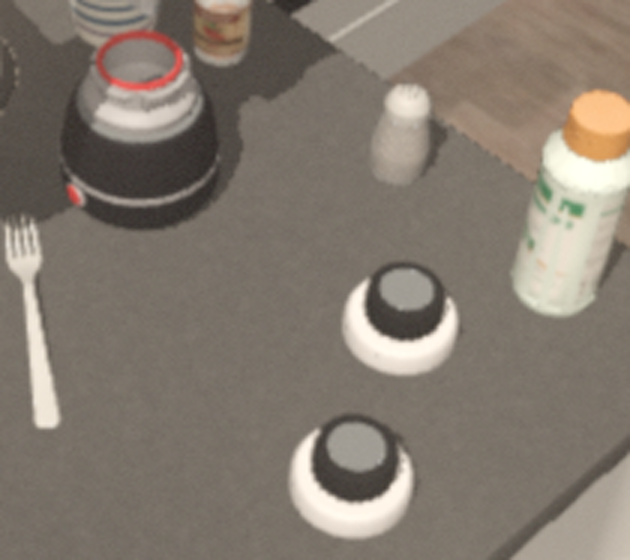

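A (crop 352,475) is about 0.51 m from the base and B (crop 401,318) about 0.59 m. They look identical in the crop, so A, being nearest, is the one meant. I'll move over A.

The rows are not in the units I measure in: shifts go in shares of 1000 mm and turns go in shares of pi/2 rad. I convert before sending: -286 mm / 1000 = -0.286, -270 mm / 1000 = -0.27.

Emit:
arm_command(
  plan=[
    [[-0.045, -0.02, 0, 0, 0, 0, -1], [-0.09, -0.04, 0, 0, 0, 0, -1], [-0.135, -0.06, 0, 0, 0, 0, -1], [-0.18, -0.08, 0, 0, 0, 0, -1], [-0.225, -0.1, 0, 0, 0, 0, -1], [-0.27, -0.118, 0, 0, 0, 0, -1], [-0.286, -0.126, 0, 0, 0, 0, -1], [-0.286, -0.126, 0, 0, 0, 0, -1], [-0.286, -0.126, 0, 0, 0, 0, -1], [-0.286, -0.126, 0, 0, 0, 0, -1]],
  ],
  squeeze=20,
)

```text
time_s: 1.1
ee_pos: [0.4245, -0.285, 0.2054]
eef_rot: [-3.141, -0.0, 1.572]
force: [-0.4, 0.8, -0.2]
grip_width: 0.0937
grip_force: 0.0
```

Run:
```python
from h import *
o=ctrl.get_obs(); print(o['time_s'],o['ee_pos'],o['eef_rot'],o['qpos'])
p,d,i=shot('wrist'); np.savez('w1.npz',p=p,d=d,**i); cv2.imwrite('pics/w1.png',p)
print(np.linalg.inv(i['world_to_cam'])[:3].round(3).tolist(), i['fx'])
P=cloud(d,i)
g=p.astype(int)
for nm,z0,z1 in[('top',.046,.056),('skirt',.018,.026)]:
    m=(d>0)&(P[...,2]>z0)&(P[...,2]<z1)&(abs(P[...,0]-.424)<.06)&(abs(P[...,1]+.287)<.06)
    x=P[m]; print(nm,m.sum(),cv2.minEnclosingCircle(x[:,:2].astype(np.float32)), x.mean(0))
```

```text
1.1 [ 0.42445323 -0.28501904  0.20537322] [-3.14147810e+00 -2.31197505e-04  1.57198485e+00] [-6.63046129e-01  2.13793112e-01  1.62927250e+00  1.15678684e-04
  1.29875977e+00 -6.64265762e-01]
[[1.0, 0.001, 0.0, 0.425], [0.002, -0.974, -0.227, -0.22], [-0.0, 0.227, -0.974, 0.384]] 370.81767359001253
top 2489 ((0.42589712142944336, -0.2863270044326782), 0.02639678865671158) [ 0.42591748 -0.28563793  0.05057385]
skirt 1960 ((0.4259370267391205, -0.28656888008117676), 0.039406195282936096) [ 0.42605347 -0.27914568  0.02101504]
```

View pics/w1.png

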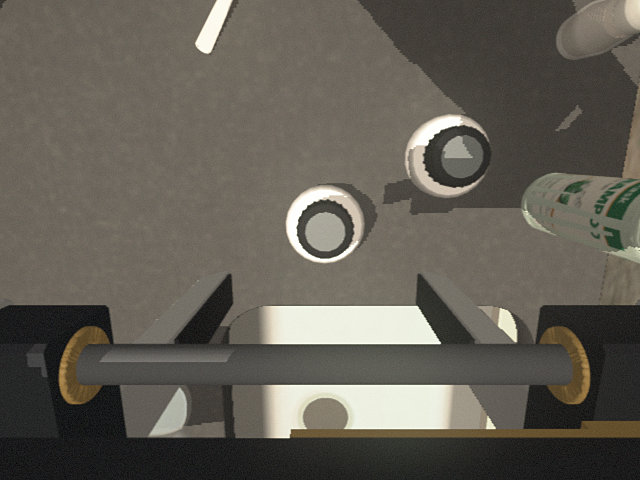

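The wrist view shows lid A at (325,230), B at (450,155) and the bottle at right. The lid measures (0.4260, -0.2865). I'll descend and grip.

Converted, 178 mm / 1000 = 0.178, 170 mm / 1000 = 0.17.

Emit:
arm_command(
  plan=[
    [[-0.0015, 0.0015, 0.04, 0, 0, 0, -1], [-0.0015, 0.0015, 0.08, 0, 0, 0, -1], [-0.0015, 0.0015, 0.12, 0, 0, 0, -1], [-0.0015, 0.0015, 0.15, 0, 0, 0, -1], [-0.0015, 0.0015, 0.17, 0, 0, 0, -1], [-0.0015, 0.0015, 0.178, 0, 0, 0, -1], [-0.0015, 0.0015, 0.178, 0, 0, 0, -1], [-0.0015, 0.0015, 0.178, 0, 0, 0, -1]],
  ],
  squeeze=25,
)

```text
time_s: 1.95
ee_pos: [0.4262, -0.2876, 0.0285]
eef_rot: [3.141, 0.001, 1.571]
force: [0.4, -0.8, 0.6]
grip_width: 0.0941
grip_force: 0.0
```

Emit:
arm_command(
  plan=[
    [[0, 0, 0, 0, 0, 0, 1], [0, 0, 0, 0, 0, 0, 1], [0, 0, 0, 0, 0, 0, 1], [0, 0, 0, 0, 0, 0, 1], [0, 0, 0, 0, 0, 0, 1], [0, 0, 0, 0, 0, 0, 1], [0, 0, 0, 0, 0, 0, 1], [0, 0, 0, 0, 0, 0, 1]],
  ],
)

```text
time_s: 2.75
ee_pos: [0.4255, -0.2875, 0.0275]
eef_rot: [3.142, 0.0, 1.571]
force: [-0.8, 0.2, 1.8]
grip_width: 0.053
grip_force: 25.0
```

Converted, -200 mm / 1000 = -0.2, 187 mm / 1000 = 0.187.

Emit:
arm_command(
  plan=[
    [[0, 0, -0.005, 0, 0, 0, 1], [0, 0, -0.03, 0, 0, 0, 1], [0, 0, -0.065, 0, 0, 0, 1], [0, 0, -0.1, 0, 0, 0, 1], [0, 0, -0.14, 0, 0, 0, 1], [0.02, 0.01, -0.18, 0, 0, 0, 1], [0.05, 0.022, -0.2, 0, 0, 0, 1], [0.09, 0.04, -0.2, 0, 0, 0, 1], [0.13, 0.058, -0.2, 0, 0, 0, 1], [0.165, 0.072, -0.2, 0, 0, 0, 1], [0.187, 0.081, -0.2, 0, 0, 0, 1], [0.187, 0.081, -0.2, 0, 0, 0, 1]],
  ],
)

```text
time_s: 3.95
ee_pos: [0.507, -0.0982, 0.2276]
eef_rot: [-3.141, -0.0, 1.574]
force: [0.3, 0.1, -1.6]
grip_width: 0.0523
grip_force: 25.0
```

Emit:
arm_command(
  plan=[
    [[0, 0, 0, 0, 0, 0, 1], [0, 0, 0, 0, 0, 0, 1], [0, 0, 0, 0, 0, 0, 1]],
  ],
)

```text
time_s: 4.25
ee_pos: [0.5062, -0.1014, 0.2275]
eef_rot: [-3.142, 0.0, 1.569]
force: [0.3, -0.5, -2.1]
grip_width: 0.0528
grip_force: 25.0
```

Run:
```python
from h import *
o=ctrl.get_obs(); e=o['ee_pos'];print(o['time_s'],e,o['eef_rot'],o['force'],o['moment'],o['grip_width'])
for n in['wrist','scene','side']:
    p,d,i=shot(n); np.savez('b_%s.npz'%n,p=p,d=d,**i); cv2.imwrite(f'pics/b_{n}.png',p)
    P=cloud(d,i); c=p.astype(int)
    m=(d>0)&(c[...,2]>c[...,1]+60)&(P[...,2]>.12)&(P[...,2]<.16)&(abs(P[...,0]-.507)<.06)&(abs(P[...,1]-.01)<.06)
    x=P[m]; 
    if m.sum()>5:
        print(n,'ring',m.sum(),cv2.minEnclosingCircle(x[:,:2].astype(np.float32)),x.mean(0))
        v,u=np.nonzero(m); R=np.array([ray(i,a,b,.142) for a,b in zip(u,v)]); print('  ray',cv2.minEnclosingCircle(R[:,:2].astype(np.float32)))
    zl=e[2]-.0275
    for nm,z0,z1 in[('top',.046,.056),('skirt',.016,.026)]:
        m=(d>0)&(P[...,2]>zl+z0)&(P[...,2]<zl+z1)&(np.hypot(P[...,0]-e[0],P[...,1]-e[1])<.05)&((c.min(-1)>120) if nm=='skirt' else (c.max(-1)<170))
        x=P[m]
        if m.sum()>20: print(n,nm,m.sum(),cv2.minEnclosingCircle(x[:,:2].astype(np.float32)),x.mean(0))
```

```text
4.25 [ 0.50619422 -0.10140966  0.22751495] [-3.14156396e+00  1.07542971e-04  1.56946474e+00] [ 0.30954561 -0.4804835  -2.10400902] [-0.03790712  0.01379572 -0.02168985] 0.05275288567056205
wrist ring 1858 ((0.5061449408531189, 0.011762740090489388), 0.03152173012495041) [0.5068797  0.01351032 0.14007278]
  ray ((0.5068449378013611, 0.010593133978545666), 0.03026685304939747)
wrist top 10104 ((0.5067943930625916, -0.09282691776752472), 0.03842321038246155) [ 0.50678205 -0.09713786  0.25063054]
wrist skirt 4545 ((0.5067618489265442, -0.10031981766223907), 0.039586156606674194) [ 0.50677227 -0.07681864  0.22081623]
scene ring 148 ((0.504706621170044, 0.013174625113606453), 0.032167498022317886) [0.50818931 0.01255934 0.14018268]
  ray ((0.5054334998130798, 0.01065406296402216), 0.03136364370584488)
scene top 422 ((0.5051758289337158, -0.10053513199090958), 0.03812810778617859) [ 0.50783302 -0.10484463  0.25141649]
scene skirt 381 ((0.5048916339874268, -0.10000591725111008), 0.039470210671424866) [ 0.49331763 -0.1158529   0.22122888]
side ring 54 ((0.5047599077224731, 0.006606866605579853), 0.032619550824165344) [ 0.50402841 -0.00882189  0.13816586]
  ray ((0.5065454244613647, -0.004107526037842035), 0.030451904982328415)
side top 166 ((0.5061579346656799, -0.10408446192741394), 0.029906252399086952) [ 0.50678999 -0.10654775  0.24925409]
side skirt 170 ((0.5066506862640381, -0.10587666183710098), 0.04037216305732727) [ 0.50438626 -0.12305191  0.21943255]
```

View pics/b_wrist.png

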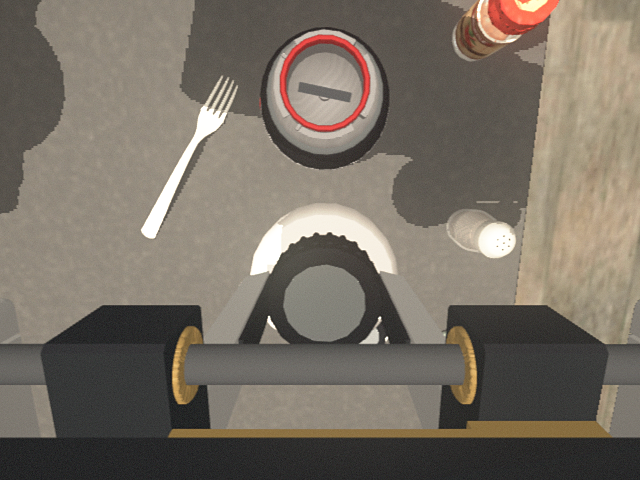

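The wrist view shows the lid gripped straight at (325,300) and the seal ring at (325,83). The tab gaps are faintly visible on the neck. I'll refine both circle centres.

Run:
```python
from h import *
from scipy.optimize import least_squares
def fit(X,r=None):
    c0=X.mean(0)
    if r: f=lambda q:np.hypot(X[:,0]-q[0],X[:,1]-q[1])-r; s=least_squares(f,c0,loss='soft_l1',f_scale=.0005)
    else: f=lambda q:np.hypot(X[:,0]-q[0],X[:,1]-q[1])-q[2]; s=least_squares(f,[*c0,.03],loss='soft_l1',f_scale=.0005)
    return s.x.round(5), np.std(f(s.x)).round(5)
for n in['wrist','scene']:
    f=np.load('b_%s.npz'%n);p,d=f['p'],f['d'];i={k:f[k] for k in f.files};c=p.astype(int);P=cloud(d,i)
    m=(c[...,2]>c[...,1]+60)&(P[...,2]>.12)&(P[...,2]<.16)&(np.hypot(P[...,0]-.507,P[...,1]-.01)<.05)
    cs,_=cv2.findContours(cv2.morphologyEx(m.astype(np.uint8),cv2.MORPH_CLOSE,np.ones((3,3))),cv2.RETR_CCOMP,cv2.CHAIN_APPROX_NONE)
    for k in sorted(cs,key=len)[-2:]:
        print(n,len(k),fit(np.array([ray(i,a,b,.142)[:2] for a,b in k[:,0]])))
    # skirt: cloud points of white region, outer boundary
    m=(d>0)&(P[...,2]>.212)&(P[...,2]<.235)&(c.min(-1)>110)&(np.hypot(P[...,0]-.507,P[...,1]+.1)<.05)
    cs,_=cv2.findContours(m.astype(np.uint8),cv2.RETR_EXTERNAL,cv2.CHAIN_APPROX_NONE)
    k=max(cs,key=len)[:,0]; X=P[k[:,1],k[:,0]]; X=X[np.hypot(X[:,0]-.507,X[:,1]+.1)>.036]
    print(' skirt',len(X),fit(X[:,:2]),fit(X[:,:2],.0395),X[:,2].mean())
    # ray fits at top edge plane z=.2215
    R=np.array([ray(i,a,b,.2215)[:2] for a,b in k if np.hypot(P[b,a,0]-.507,P[b,a,1]+.1)>.036]); print(' skirt ray',fit(R),fit(R,.0395))
    m=(d>0)&(P[...,2]>.245)&(P[...,2]<.257)&(np.hypot(P[...,0]-.507,P[...,1]+.1)<.04)&(c.max(-1)<170)&(c.min(-1)>70)
    cs,_=cv2.findContours(m.astype(np.uint8),cv2.RETR_EXTERNAL,cv2.CHAIN_APPROX_NONE)
    k=max(cs,key=len)[:,0]; R=np.array([ray(i,a,b,.2505)[:2] for a,b in k]);print(' top',len(R),fit(R))
```

```text
wrist 230 (array([0.507  , 0.00998, 0.02597]), np.float64(0.00027))
wrist 265 (array([0.50696, 0.01056, 0.02974]), np.float64(0.0002))
 skirt 205 (array([ 0.50683, -0.09981,  0.03871]), np.float64(0.00038)) (array([ 0.50683, -0.10079]), np.float64(0.00051)) 0.21670671726432564
 skirt ray (array([ 0.50682, -0.09826,  0.03792]), np.float64(0.00023)) (array([ 0.50686, -0.10018]), np.float64(0.00062))
 top 442 (array([ 0.50587, -0.09899,  0.01925]), np.float64(0.00272))
scene 62 (array([0.50432, 0.0098 , 0.02632]), np.float64(0.00094))
scene 69 (array([0.50533, 0.01041, 0.02947]), np.float64(0.00091))
 skirt 85 (array([ 0.50548, -0.10005,  0.03789]), np.float64(0.00118)) (array([ 0.50689, -0.09874]), np.float64(0.00148)) 0.21707007698427047
 skirt ray (array([ 0.50116, -0.10363,  0.03876]), np.float64(0.00263)) (array([ 0.50183, -0.10329]), np.float64(0.00262))
 top 84 (array([ 0.49622, -0.09275,  0.02447]), np.float64(0.00727))
```

Converted, 110.5 mm / 1000 = 0.1105, 95 mm / 1000 = 0.095.

Emit:
arm_command(
  plan=[
    [[0.03, 0, 0, 0, 0, 0, 1], [0.065, 0, 0, 0, 0, 0, 1], [0.095, 0.0002, 0, 0, 0, 0, 1], [0.1105, 0.0002, 0, 0, 0, 0, 1], [0.1105, 0.0002, 0.02, 0, 0, 0, 1], [0.1105, 0.0002, 0.04, 0, 0, 0, 1], [0.1105, 0.0002, 0.054, 0, 0, 0, 1], [0.1105, 0.0002, 0.062, 0, 0, 0, 1], [0.1105, 0.0002, 0.062, 0, 0, 0, 1], [0.1105, 0.0002, 0.062, 0, 0, 0, 1], [0.1105, 0.0002, 0.062, 0, 0, 0, 1]],
  ],
)

```text
time_s: 5.5
ee_pos: [0.5071, 0.0099, 0.1663]
eef_rot: [3.14, 0.0, 1.571]
force: [-0.4, -0.2, -0.5]
grip_width: 0.0525
grip_force: 25.0
```

Run:
```python
from h import *
from scipy.optimize import least_squares
o=ctrl.get_obs(); e=o['ee_pos'];print(o['time_s'],e,o['eef_rot'],o['force'],o['moment'],o['qpos'][5])
p,d,i=shot('wrist'); np.savez('c_w.npz',p=p,d=d,**i)
P=cloud(d,i);c=p.astype(int)
m=(d>0)&(P[...,2]>.15)&(P[...,2]<.173)&(c.min(-1)>110)&(np.hypot(P[...,0]-.507,P[...,1]-.01)<.05)
cs,_=cv2.findContours(m.astype(np.uint8),cv2.RETR_EXTERNAL,cv2.CHAIN_APPROX_NONE)
k=max(cs,key=len)[:,0]; X=P[k[:,1],k[:,0]]; X=X[np.hypot(X[:,0]-.507,X[:,1]-.01)>.036]
print(least_squares(lambda q:np.hypot(X[:,0]-q[0],X[:,1]-q[1])-.0395,[.507,.01],loss='soft_l1',f_scale=.0005).x)
s,ds,i2=shot('side'); s2,_,_=shot('scene')
cv2.imwrite('pics/c.png',np.hstack([cv2.resize(s[200:300,270:370],(400,400)),cv2.resize(s2[190:310,260:380],(400,400))]))
```

```text
5.5 [0.50706712 0.00987717 0.16627003] [3.14028346e+00 6.07493506e-05 1.57058694e+00] [-0.41612767 -0.15641378 -0.5433783 ] [-0.00471374  0.0456079  -0.0124644 ] -0.05255038096929635
[0.50765711 0.01050483]
```

View pics/c.png

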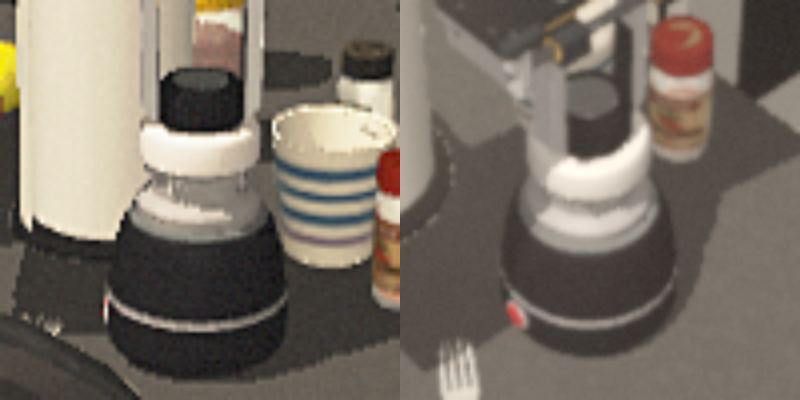

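The lid sits centred over the cup in both views. I'll lower it slowly while watching the force.

Converted, 5.5 mm / 1000 = 0.0055, 5 mm / 1000 = 0.005.

Emit:
arm_command(
  plan=[
    [[0, 0, 0.0015, 0, 0, 0, 1], [0, 0, 0.003, 0, 0, 0, 1], [0, 0, 0.004, 0, 0, 0, 1], [0, 0, 0.005, 0, 0, 0, 1], [0, 0, 0.0055, 0, 0, 0, 1], [0, 0, 0.0055, 0, 0, 0, 1]],
  ],
)

```text
time_s: 6.25
ee_pos: [0.5067, 0.01, 0.1599]
eef_rot: [-3.141, -0.0, 1.571]
force: [-0.1, -0.1, -1.2]
grip_width: 0.0528
grip_force: 25.0
```

Converted, 1 mm / 1000 = 0.001, 0.5 mm / 1000 = 0.0005.

Emit:
arm_command(
  plan=[
    [[0, 0, 0.0005, 0, 0, 0, 1], [0, 0, 0.001, 0, 0, 0, 1], [0, 0, 0.001, 0, 0, 0, 1]],
  ],
)

```text
time_s: 6.55
ee_pos: [0.5067, 0.01, 0.1589]
eef_rot: [-3.142, 0.0, 1.571]
force: [0.6, 0.4, -0.7]
grip_width: 0.0524
grip_force: 25.0
```

Converted, 1 mm / 1000 = 0.001, 0.5 mm / 1000 = 0.0005.

Emit:
arm_command(
  plan=[
    [[0, 0, 0.0005, 0, 0, 0, 1], [0, 0, 0.001, 0, 0, 0, 1], [0, 0, 0.001, 0, 0, 0, 1]],
  ],
)

```text
time_s: 6.85
ee_pos: [0.5066, 0.01, 0.1579]
eef_rot: [-3.141, 0.0, 1.571]
force: [-0.6, -0.0, -0.8]
grip_width: 0.0523
grip_force: 25.0
```

Converted, 0.5 mm / 1000 = 0.0005.

Emit:
arm_command(
  plan=[
    [[0, 0, 0.0005, 0, 0, 0, 1], [0, 0, 0.0005, 0, 0, 0, 1], [0, 0, 0.0005, 0, 0, 0, 1]],
  ],
)

```text
time_s: 7.15
ee_pos: [0.5067, 0.01, 0.1575]
eef_rot: [3.142, -0.0, 1.571]
force: [-0.0, 0.1, -1.8]
grip_width: 0.0526
grip_force: 25.0
```

Emit:
arm_command(
  plan=[
    [[0, 0, 0.0005, 0, 0, 0, 1], [0, 0, 0.0005, 0, 0, 0, 1], [0, 0, 0.0005, 0, 0, 0, 1]],
  ],
)

```text
time_s: 7.45
ee_pos: [0.5068, 0.01, 0.1572]
eef_rot: [3.141, 0.0, 1.571]
force: [-0.9, -0.6, 3.3]
grip_width: 0.0527
grip_force: 25.0
```

The lugs touch the tabs at the expected height, so I'll turn it anticlockwise in small steps.

Converted, 0.1 mm / 1000 = 0.0001, -0.12 rad / 1.5708 = -0.0764.

Emit:
arm_command(
  plan=[
    [[0, 0, 0.0001, 0, 0, -0.0255, 1], [0, 0, 0.0001, 0, 0, -0.0509, 1], [0, 0, 0.0001, 0, 0, -0.0764, 1], [0, 0, 0.0001, 0, 0, -0.0764, 1]],
  ],
)

```text
time_s: 7.85
ee_pos: [0.5069, 0.01, 0.1571]
eef_rot: [3.141, 0.0, 1.691]
force: [-0.3, -0.4, 3.1]
grip_width: 0.0525
grip_force: 25.0
```

```bash
python3 -c "
from h import *
o=ctrl.get_obs();print(o['ee_pos'],o['eef_rot'],o['force'],o['moment'],o['qpos'][5])"
```

```text
[0.50693049 0.00998714 0.15714347] [3.14082724e+00 1.20834910e-04 1.69146541e+00] [-0.33487651 -0.36950068  3.08386922] [ 0.0036627  -0.02501658  0.11087006] -0.17323063521576623
```

Converted, -0.12 rad / 1.5708 = -0.0764.

Emit:
arm_command(
  plan=[
    [[0, 0, 0, 0, 0, -0.0255, 1], [0, 0, 0, 0, 0, -0.0509, 1], [0, 0, 0, 0, 0, -0.0764, 1], [0, 0, 0, 0, 0, -0.0764, 1]],
  ],
)

```text
time_s: 8.25
ee_pos: [0.5069, 0.01, 0.1571]
eef_rot: [3.141, 0.0, 1.81]
force: [0.2, -0.4, 4.4]
grip_width: 0.0525
grip_force: 25.0
```

Converted, -0.08 rad / 1.5708 = -0.0509.

Emit:
arm_command(
  plan=[
    [[0, 0, 0, 0, 0, -0.0255, 1], [0, 0, 0, 0, 0, -0.0509, 1], [0, 0, 0, 0, 0, -0.0509, 1]],
  ],
)

```text
time_s: 8.55
ee_pos: [0.5069, 0.01, 0.1571]
eef_rot: [3.141, 0.0, 1.89]
force: [0.4, -0.3, 4.8]
grip_width: 0.0527
grip_force: 25.0
```

Converted, -0.08 rad / 1.5708 = -0.0509.

Emit:
arm_command(
  plan=[
    [[0, 0, 0, 0, 0, -0.0255, 1], [0, 0, 0, 0, 0, -0.0509, 1], [0, 0, 0, 0, 0, -0.0509, 1]],
  ],
)

```text
time_s: 8.85
ee_pos: [0.5069, 0.01, 0.1571]
eef_rot: [3.141, 0.0, 1.969]
force: [-0.4, -0.1, 5.8]
grip_width: 0.0526
grip_force: 25.0
```

Converted, -0.08 rad / 1.5708 = -0.0509.

Emit:
arm_command(
  plan=[
    [[0, 0, 0, 0, 0, -0.0255, 1], [0, 0, 0, 0, 0, -0.0509, 1], [0, 0, 0, 0, 0, -0.0509, 1]],
  ],
)

```text
time_s: 9.15
ee_pos: [0.5066, 0.0101, 0.1566]
eef_rot: [-3.141, -0.0, 2.049]
force: [0.9, 0.5, 0.2]
grip_width: 0.0528
grip_force: 25.0
```

```bash
python3 -c "
from h import *
o=ctrl.get_obs();print(o['ee_pos'],o['eef_rot'],o['force'],o['moment'],o['qpos'][5])"
```

```text
[0.50657963 0.01007002 0.1565561 ] [-3.14132558e+00 -3.24252595e-04  2.04900007e+00] [0.93088699 0.52030231 0.21861169] [ 0.18985855 -0.28858718  0.01528827] -0.530761322330482
```

The force vanished and z fell, so a gap is reached. I'll lower it gently into the thread.

Converted, 1.5 mm / 1000 = 0.0015, 1 mm / 1000 = 0.001.

Emit:
arm_command(
  plan=[
    [[0, 0, 0.0005, 0, 0, 0, 1], [0, 0, 0.001, 0, 0, 0, 1], [0, 0, 0.0015, 0, 0, 0, 1], [0, 0, 0.0015, 0, 0, 0, 1]],
  ],
)

```text
time_s: 9.55
ee_pos: [0.5069, 0.0101, 0.1558]
eef_rot: [3.141, 0.0, 2.05]
force: [0.0, 1.7, 6.0]
grip_width: 0.0527
grip_force: 25.0
```

```bash
python3 -c "
from h import *
o=ctrl.get_obs();print(o['ee_pos'],o['eef_rot'],o['force'],o['moment'],o['qpos'][5])"
```

```text
[0.50691799 0.01007583 0.15578239] [3.14079265e+00 3.92703864e-04 2.04970385e+00] [0.04213077 1.7164756  6.01166849] [ 0.28181795 -0.06877598  0.2037607 ] -0.5313460242093788
```

Converted, -0.04 rad / 1.5708 = -0.0255.

Emit:
arm_command(
  plan=[
    [[0, 0, 0, 0, 0, -0.0127, 1], [0, 0, 0, 0, 0, -0.0255, 1], [0, 0, 0, 0, 0, -0.0255, 1]],
  ],
)

```text
time_s: 9.85
ee_pos: [0.5066, 0.01, 0.155]
eef_rot: [-3.141, -0.0, 2.091]
force: [1.3, 1.0, -1.5]
grip_width: 0.0528
grip_force: 25.0
```

```bash
python3 -c "
from h import *
o=ctrl.get_obs();print(o['ee_pos'],o['eef_rot'],o['force'],o['moment'],o['qpos'][5])"
```

```text
[0.50656102 0.00998969 0.15504889] [-3.14116407e+00 -2.73557469e-04  2.09126065e+00] [ 1.25375349  0.98869692 -1.46965068] [ 0.1253176  -0.38241078  0.01588009] -0.5730447911305209
```

Free again, so I'll lower further.

Converted, 1.5 mm / 1000 = 0.0015, 1 mm / 1000 = 0.001.

Emit:
arm_command(
  plan=[
    [[0, 0, 0.0005, 0, 0, 0, 1], [0, 0, 0.001, 0, 0, 0, 1], [0, 0, 0.0015, 0, 0, 0, 1], [0, 0, 0.0015, 0, 0, 0, 1]],
  ],
)

```text
time_s: 10.25
ee_pos: [0.5067, 0.01, 0.1537]
eef_rot: [-3.141, -0.0, 2.091]
force: [1.5, 0.7, -0.8]
grip_width: 0.0524
grip_force: 25.0
```

```bash
python3 -c "
from h import *
o=ctrl.get_obs();print(o['ee_pos'],o['eef_rot'],o['force'],o['moment'],o['qpos'][5])"
```

```text
[0.50665143 0.00997981 0.15369156] [-3.14141579e+00 -5.52488705e-05  2.09068306e+00] [ 1.4617206   0.68972022 -0.8005837 ] [ 0.09561019 -0.40308131  0.03210596] -0.5724330128650168
```

Emit:
arm_command(
  plan=[
    [[0, 0, 0.0007, 0, 0, 0, 1], [0, 0, 0.0014, 0, 0, 0, 1], [0, 0, 0.002, 0, 0, 0, 1], [0, 0, 0.0025, 0, 0, 0, 1], [0, 0, 0.0025, 0, 0, 0, 1]],
  ],
)

```text
time_s: 10.75
ee_pos: [0.5066, 0.01, 0.1512]
eef_rot: [-3.141, -0.0, 2.091]
force: [-0.1, 0.2, -1.0]
grip_width: 0.0527
grip_force: 25.0
```

```bash
python3 -c "
from h import *
o=ctrl.get_obs();print(o['ee_pos'],o['eef_rot'],o['force'],o['moment'],o['qpos'][5])"
```

```text
[0.50658644 0.00995935 0.15120052] [-3.14124950e+00 -1.44785133e-04  2.09076644e+00] [-0.07111852  0.17899966 -1.0339121 ] [ 0.00433357 -0.03586463  0.03986446] -0.5725491455354921
```

Converted, 1.4 mm / 1000 = 0.0014, 1 mm / 1000 = 0.001.

Emit:
arm_command(
  plan=[
    [[0, 0, 0.0005, 0, 0, 0, 1], [0, 0, 0.001, 0, 0, 0, 1], [0, 0, 0.0014, 0, 0, 0, 1], [0, 0, 0.0014, 0, 0, 0, 1]],
  ],
)

```text
time_s: 11.15
ee_pos: [0.5067, 0.01, 0.1499]
eef_rot: [-3.142, 0.0, 2.091]
force: [-0.2, -0.4, -0.3]
grip_width: 0.0525
grip_force: 25.0
```

```bash
python3 -c "
from h import *
o=ctrl.get_obs();print(o['ee_pos'],o['eef_rot'],o['force'],o['moment'],o['qpos'][5])"
```

```text
[0.50668389 0.01000343 0.14993993] [-3.14157013e+00  2.36893317e-05  2.09084904e+00] [-0.22206842 -0.40023409 -0.34342783] [ 0.04405004 -0.01430187  0.00970607] -0.5725649257288675
```

It's dropped onto the seal at the expected depth. Now I'll screw clockwise, following the slope down.

Converted, 0.7 mm / 1000 = 0.0007, 0.6 mm / 1000 = 0.0006, 0.12 rad / 1.5708 = 0.0764.

Emit:
arm_command(
  plan=[
    [[0, 0, 0.0005, 0, 0, 0, 1], [0, 0, 0.0005, 0, 0, 0.0255, 1], [0, 0, 0.0006, 0, 0, 0.0509, 1], [0, 0, 0.0007, 0, 0, 0.0764, 1], [0, 0, 0.0007, 0, 0, 0.0764, 1]],
  ],
)

```text
time_s: 11.65
ee_pos: [0.5068, 0.01, 0.1494]
eef_rot: [3.141, 0.0, 1.97]
force: [-0.1, -0.5, 0.9]
grip_width: 0.0525
grip_force: 25.0
```

```bash
python3 -c "
from h import *
o=ctrl.get_obs();print(o['ee_pos'],o['eef_rot'],o['force'],o['moment'],o['qpos'][5])"
```

```text
[0.50683418 0.00997448 0.14943607] [3.14117270e+00 2.38498440e-04 1.97013875e+00] [-0.14818859 -0.4617635   0.93489945] [ 0.02949842 -0.03686681  0.00654398] -0.4518971093833347
```

Converted, 0.4 mm / 1000 = 0.0004, 0.3 mm / 1000 = 0.0003, 0.2 rad / 1.5708 = 0.1273.

Emit:
arm_command(
  plan=[
    [[0, 0, 0.0001, 0, 0, 0.0318, 1], [0, 0, 0.0002, 0, 0, 0.0637, 1], [0, 0, 0.0003, 0, 0, 0.0955, 1], [0, 0, 0.0004, 0, 0, 0.1273, 1], [0, 0, 0.0004, 0, 0, 0.1273, 1]],
  ],
)

```text
time_s: 12.15
ee_pos: [0.5069, 0.01, 0.1491]
eef_rot: [3.141, 0.0, 1.771]
force: [-0.7, 0.9, 2.1]
grip_width: 0.0526
grip_force: 25.0
```

```bash
python3 -c "
from h import *
o=ctrl.get_obs();print(o['ee_pos'],o['eef_rot'],o['force'],o['moment'],o['qpos'][5])"
```

```text
[0.5068691  0.00998031 0.14908998] [3.14103000e+00 1.62797102e-04 1.77110495e+00] [-0.71844343  0.92888121  2.05200957] [ 0.04544158  0.00012899 -0.07188231] -0.25286182376951905
```

Converted, 0.5 mm / 1000 = 0.0005, 0.4 mm / 1000 = 0.0004, 0.25 rad / 1.5708 = 0.1592.

Emit:
arm_command(
  plan=[
    [[0, 0, 0.0001, 0, 0, 0.0318, 1], [0, 0, 0.0002, 0, 0, 0.0637, 1], [0, 0, 0.0003, 0, 0, 0.0955, 1], [0, 0, 0.0004, 0, 0, 0.1273, 1], [0, 0, 0.0005, 0, 0, 0.1592, 1], [0, 0, 0.0005, 0, 0, 0.1592, 1]],
  ],
)

```text
time_s: 12.75
ee_pos: [0.5069, 0.01, 0.1487]
eef_rot: [3.141, -0.0, 1.522]
force: [0.1, 0.0, 3.4]
grip_width: 0.0529
grip_force: 25.0
```

```bash
python3 -c "
from h import *
o=ctrl.get_obs();print(o['ee_pos'],o['eef_rot'],o['force'],o['moment'],o['qpos'][5])"
```

```text
[0.50690869 0.01000026 0.14866897] [ 3.14086557e+00 -3.31999091e-05  1.52201773e+00] [0.09297364 0.0187608  3.35140197] [-0.06765298 -0.01716575 -0.09599955] -0.00378159856307876
```

Converted, 0.5 mm / 1000 = 0.0005, 0.4 mm / 1000 = 0.0004, 0.25 rad / 1.5708 = 0.1592.

Emit:
arm_command(
  plan=[
    [[0, 0, 0.0001, 0, 0, 0.0318, 1], [0, 0, 0.0002, 0, 0, 0.0637, 1], [0, 0, 0.0003, 0, 0, 0.0955, 1], [0, 0, 0.0004, 0, 0, 0.1273, 1], [0, 0, 0.0005, 0, 0, 0.1592, 1], [0, 0, 0.0005, 0, 0, 0.1592, 1]],
  ],
)

```text
time_s: 13.35
ee_pos: [0.5069, 0.01, 0.1482]
eef_rot: [3.141, -0.0, 1.273]
force: [0.6, -0.4, 5.2]
grip_width: 0.0527
grip_force: 25.0
```

```bash
python3 -c "
from h import *
o=ctrl.get_obs();print(o['ee_pos'],o['eef_rot'],o['force'],o['moment'],o['qpos'][5])"
```

```text
[0.50687376 0.00997195 0.14815904] [ 3.14096751e+00 -1.46150185e-04  1.27257280e+00] [ 0.55581357 -0.42482461  5.23624516] [-0.03291796  0.03621146 -0.05053917] 0.2456480918073352
```

Converted, 0.3 mm / 1000 = 0.0003, 0.2 mm / 1000 = 0.0002, 0.25 rad / 1.5708 = 0.1592.

Emit:
arm_command(
  plan=[
    [[0, 0, 0.0001, 0, 0, 0.0318, 1], [0, 0, 0.0001, 0, 0, 0.0637, 1], [0, 0, 0.0002, 0, 0, 0.0955, 1], [0, 0, 0.0002, 0, 0, 0.1273, 1], [0, 0, 0.0003, 0, 0, 0.1592, 1], [0, 0, 0.0003, 0, 0, 0.1592, 1]],
  ],
)

```text
time_s: 13.95
ee_pos: [0.5068, 0.01, 0.1477]
eef_rot: [3.141, -0.0, 1.023]
force: [-0.9, -0.3, 3.9]
grip_width: 0.0523
grip_force: 25.0
```

```bash
python3 -c "
from h import *
o=ctrl.get_obs();print(o['ee_pos'],o['eef_rot'],o['force'],o['moment'],o['qpos'][5])"
```

```text
[0.50678154 0.00996814 0.14770324] [ 3.14132751e+00 -1.06566186e-04  1.02294717e+00] [-0.92196631 -0.28274881  3.88316904] [-0.04852972  0.13692109 -0.13984428] 0.49527771710842006
```

Turned 1.07 rad so far, with the stop expected near 1.26. I'll go on slowly.

Converted, 0.12 rad / 1.5708 = 0.0764.

Emit:
arm_command(
  plan=[
    [[0, 0, 0, 0, 0, 0.0191, 1], [0, 0, 0, 0, 0, 0.0382, 1], [0, 0, 0, 0, 0, 0.0573, 1], [0, 0, 0, 0, 0, 0.0764, 1], [0, 0, 0, 0, 0, 0.0764, 1]],
  ],
)

```text
time_s: 14.45
ee_pos: [0.5067, 0.01, 0.1477]
eef_rot: [3.141, -0.0, 0.904]
force: [-0.8, 0.1, 5.0]
grip_width: 0.0529
grip_force: 25.0
```

```bash
python3 -c "
from h import *
o=ctrl.get_obs();print(o['ee_pos'],o['eef_rot'],o['force'],o['moment'],o['qpos'][5])"
```

```text
[0.50672726 0.00999746 0.14768302] [ 3.14146498e+00 -7.47248746e-05  9.03616694e-01] [-0.78229946  0.06195028  5.0241513 ] [-0.00794084  0.23198583  0.01956599] 0.6146415697923463
```

Converted, 0.08 rad / 1.5708 = 0.0509.

Emit:
arm_command(
  plan=[
    [[0, 0, 0, 0, 0, 0.0191, 1], [0, 0, 0, 0, 0, 0.0382, 1], [0, 0, 0, 0, 0, 0.0509, 1], [0, 0, 0, 0, 0, 0.0509, 1]],
  ],
)

```text
time_s: 14.85
ee_pos: [0.5059, 0.0101, 0.1476]
eef_rot: [-3.14, 0.001, 0.825]
force: [-7.3, -0.5, 7.9]
grip_width: 0.0523
grip_force: 25.0
```

```bash
python3 -c "
from h import *
o=ctrl.get_obs();print(o['ee_pos'],o['eef_rot'],o['force'],o['moment'],o['qpos'][5])"
```

```text
[0.50593925 0.01012293 0.14756527] [-3.14019878e+00  1.43564591e-03  8.24796999e-01] [-7.26848163 -0.50170213  7.92365952] [0.13367288 1.47623265 0.86637668] 0.6938205538841873
```

The stop is felt at about 72°. I'll ease the hand back a touch, open, check and withdraw.

Converted, -0.3 mm / 1000 = -0.0003, -0.03 rad / 1.5708 = -0.0191.

Emit:
arm_command(
  plan=[
    [[0, 0, -0.0003, 0, 0, -0.0191, 1], [0, 0, -0.0003, 0, 0, -0.0191, 1], [0, 0, -0.0003, 0, 0, -0.0191, -1], [0, 0, -0.0003, 0, 0, -0.0191, -1], [0, 0, -0.0003, 0, 0, -0.0191, -1], [0, 0, -0.0003, 0, 0, -0.0191, -1], [0, 0, -0.0003, 0, 0, -0.0191, -1], [0, 0, -0.0003, 0, 0, -0.0191, -1], [0, 0, -0.0003, 0, 0, -0.0191, -1]],
  ],
)

```text
time_s: 15.75
ee_pos: [0.5067, 0.01, 0.1479]
eef_rot: [3.142, -0.0, 0.851]
force: [0.1, -0.2, -0.2]
grip_width: 0.094
grip_force: 0.0
```

Converted, -110 mm / 1000 = -0.11, -90 mm / 1000 = -0.09.

Emit:
arm_command(
  plan=[
    [[0, 0, -0.005, 0, 0, 0, -1], [0, 0, -0.02, 0, 0, 0, -1], [0, 0, -0.04, 0, 0, 0, -1], [0, 0, -0.065, 0, 0, 0, -1], [0, 0, -0.09, 0, 0, 0, -1], [0, 0, -0.11, 0, 0, 0, -1], [0, 0, -0.11, 0, 0, 0, -1], [0, 0, -0.11, 0, 0, 0, -1]],
  ],
)

```text
time_s: 16.55
ee_pos: [0.5066, 0.01, 0.2575]
eef_rot: [-3.142, 0.0, 0.851]
force: [0.1, -0.0, -0.9]
grip_width: 0.0943
grip_force: 0.0
```

Run:
```python
from h import *
o=ctrl.get_obs();print(o['time_s'],o['ee_pos'],o['eef_rot'],o['force'],o['moment'],o['grip_width'])
p,d,i=shot('wrist'); P=cloud(d,i);np.savez('d_w.npz',p=p,d=d,**i)
s,_,_=shot('side'); cv2.imwrite('pics/d.png',np.hstack([p,cv2.resize(s[190:310,270:370],(400,480))])[:, ::1] if 0 else cv2.resize(np.hstack([p,cv2.resize(s[190:310,270:370],(400,480))]),(800,369)))
for z0,z1 in[(.166,.18),(.138,.148)]:
    m=(d>0)&(P[...,2]>z0)&(P[...,2]<z1)&(np.hypot(P[...,0]-.507,P[...,1]-.01)<.045); x=P[m]
    A=np.linalg.lstsq(np.c_[x[:,:2]-[.507,.01],np.ones(len(x))],x[:,2],rcond=None)[0]
    print(m.sum(),cv2.minEnclosingCircle(x[:,:2].astype(np.float32)),'z med',np.median(x[:,2]),'tilt/height',A)
```

```text
16.55 [0.50658464 0.01000681 0.25745401] [-3.14158130e+00  2.02976915e-05  8.50791658e-01] [ 0.08627018 -0.0013195  -0.94400593] [0.01742143 0.05967505 0.03111738] 0.0942767613322899
3826 ((0.508045494556427, 0.010998289100825787), 0.02675968036055565) z med 0.17102622974361903 tilt/height [-0.00659438 -0.00802508  0.17097487]
2842 ((0.5081452131271362, 0.010737627744674683), 0.039432626217603683) z med 0.14155037584669034 tilt/height [0.00429757 0.00344482 0.14127012]
```

View pics/d.png

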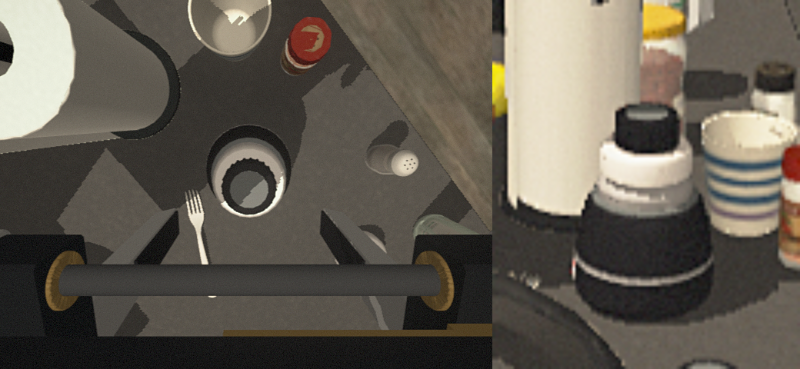

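The lid sits level and centred. Its top is at 0.171 m, against 0.1715 m expected when home, and nothing is touching it.

```bash
python3 -c "
from station import ctrl
print(ctrl.hand_in())"
```

```text
the job is handed in; nothing more can be done
None
```

The grinder is closed: the lid dropped into the thread, was screwed clockwise to its stop and released, and the job is handed in at about 17 s; the hand-in gave no verdict back.

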